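# Close the tube-block gap on a shaker and find the socket for its clamp nut

## Robot

A 7-joint arm with a two-finger parallel gripper is mounted at the origin on the work surface. World frame = base frame: x ahead of the robot, y to its left, z up, the work surface at z = 0. Lengths are in m, angles in rad, forces in N, time in s.
With the tool pointing down it reaches from about 0.425 to 1.025 m from the base axis. Payload 9.4 kg.
Tool frame: the origin (TCP) lies at the very end of the fingers, on their centre line; the grasp point (between the pads) lies 19 mm behind it; z points along the fingers, x is the direction in which the jaws open and shut, and the axes are right-handed (so a half turn about z gives the same grasp; the last joint's range is limited). The gripper opens to 93 mm and grips with 3 to 60 N. Pads are 15 mm wide; open, the fingers measure 128 mm over their backs; the gripper's body (75 mm by 188 mm) begins 65 mm behind the grasp point.
Start: joints at [1.233, 0.599, -0.003, 1.599, 0.002, 0.943, -0.08], TCP at [0.187, -0.7, 0.196] pointing down, gripper open.
Joint ranges: [-2.57, 2.57], [-0.35, 1.97], [-1.29, 1.29], [0.11, 2.56], [-1.05, 4.19], [0.11, 1.86], [-2.63, 2.63]. Speed limits (rad/s): [2.22, 2.22, 3.01, 3.01, 3.14, 3.14, 3.14].

## Interface

Orientations are given as a unit quaternion [x, y, z, w].
In Python, from bench import readout, snapshot, sign_off gives the robot as it stands. The module is installed in compiled form; this text tells all that it offers.
- The arm moves only by the shell command python3 -m jog 'ROWS' [OPENING] [FORCE]. ROWS is JSON, a list of rows, each a list of 2 entries, a list of its own where there are three numbers: the shift along the world's x, y, z in cm, then the turn about the world's z in degrees. A call has 1 to 10 rows; each row shifts and turns the commanded pose from where the row before left it; what a row does not reach is not made up. A row lasts 1/10 s, in which the tool goes at most 50 mm and 8.59 degrees, less where a joint would pass 70% of its speed; a pose out of reach is approached as far as the arm can. A call with a gripper value outside its range is refused whole. OPENING is the finger opening in cm, from 0 to 9.3, set as the call begins (- or left out, the last holds). The fingers move at their own pace and stop on an object; FORCE is the grip in N (left out, the last holds). Time passes only in rows, so rows that do not move let the fingers close. It gives the time, the measured TCP pose, the force and the opening at its end, in the units of the state.
- readout.observe(): the state, without advancing time (a new reading comes with each control period).
- snapshot(name): name is "side" or "top" or "wrist"; returns a dict with "image" (480x640x3 uint8, red, green, blue), "fx", "fy", "cx", "cy" (pixels), "k1" (the pictures are not rectified: a ray, as slopes to the right and down, at radius r is drawn at 1 + k1 r^2 times it, then the intrinsics apply), "R" (3x3) and "t" (3): a world point X has camera coordinates R X + t; the wrist camera has in their place "mount" (4x4, takes a point from camera to tool coordinates, whose origin is the TCP and whose axes are the tool frame's). Camera axes: x right, y down, z forward; pixel columns grow to the right and rows downward; lengths in m; the calibration is good to about 2 mm. A picture is of the moment at which its call begins: read the wrist's pose just before it. There is no depth.
- sign_off(): hands the job in, once; it reports no verdict.
The state is a dict: "clock": time; "q": joint angles; "qd": joint speeds; "joint_efforts": joint torques, N m; "eef_pos": TCP position; "tcp_rot": TCP orientation; "wrist_force": force on the tool from outside, world axes, zero at the start; "torque": the same for the moment, N m; "finger_gap": opening from 0.0 (shut) to 1.0 (fully open).
Only numpy, scipy, OpenCV 4.12 (cv2) and the standard library are available. Lean on these libraries where they do the work, as an engineer would, in place of code of your own. Each camera call takes 0.05 s, during which the arm holds its last target.

## Task

On the lab shaker, first slide the loose aluminium tube block along its rails until it sits flush against the fixed block, with no gap left. Then try the two look-alike sockets from the blue mat on the brass clamp nut to find the one that goes all the way down over it (the other is too small); a socket that does not fit goes back upright on the mat. Finish while still gripping the fitting socket, fully seated on the nut with the block gap still closed; leave the beaker, jar and tip box alone.

Things in the scene. Friction and masses are not known exactly. Their poses are not given: they have to be found in the camera images.
- shaker: White platform shaker, fixed, 150 (x) x 340 (y) x 50 mm (z). Origin: centre of underside, z up; may stand left or right, turned up to 15 deg. Dark grey deck at z=50. Fixed aluminium block (56 x 60 x 45 mm) on the deck, y=0 to 60, x=-28 to 28. Two rails, 6 mm high, y=-160 to 0, inner faces x=+-29.5, outer +-36.5. Clamp nut at x=0, y=125.
- block: Loose aluminium tube block, 56 (x) x 60 (y) x 45 mm (z), about 0.35 kg, dark holes on top, on the deck between the rails (1.5 mm play each side). Origin: centre of underside, axes as the shaker's. Starts 20 to 55 mm short of the fixed block; slides along the shaker's +y; when flush its origin is at shaker x=0, y=-30, z=50 mm.
- nut_seat (a point): Centre of the top of the grey washer (44 mm wide, 52 mm above the bench) under the brass nut; a seated socket's rim rests here. Axes as the shaker's. Fixed nut, 24 mm across flats, two flats facing +x and -x; hexagon 13 mm high, then bevelled crown and stud to 19 mm. A too small socket stops with its rim 13 to 19 mm up.
- mat: Blue mat, fixed, 150 (x) x 340 (y) x 4 mm (z). Origin: centre of underside. May stand left or right. The two sockets stand on it, open end down, 100 to 180 mm apart along its y, in either order.
- socket_a: Look-alike socket, about 0.2 kg: dark six-sided sleeve 34 mm across flats, 30 mm high, hex bore open downward, 24 mm deep; above it, one piece, a bright square drive adapter 22 x 22 x 34 mm to grip. 64 mm high. Origin: centre of the open underside, z up; adapter faces look along x and y; two bore flats face +x and -x.
- socket_b: Look-alike socket, outside as socket_a. Only one of the two bores fits the nut (26 mm across flats, 1 mm play each side); the other is 4 mm smaller. Which is which must be found by trying. To go on, the socket's yaw must equal the shaker's modulo 60 degrees, within about 8 degrees.
- beaker: Glass beaker, 64 mm wide, 80 mm high. Bystander, loose: leave it alone. Origin at the centre of its underside.
- reagent: Amber jar with a black cap, 56 mm wide, 95 mm high. Bystander, loose: leave it alone. Origin at the centre of its underside.
- tipbox: Orange pipette-tip box with a white lid, 60 x 80 x 50 mm. Bystander, loose: leave it alone. Origin at the centre of its underside.
Mind the look-alikes: they are no part of the job. Leave any brown or purple look-alike of the socket_b alone.

How it is judged:
By the outcome, as a careful person would: the job done as asked, in the order asked, and still so for the second after the job is handed in, while the arm keeps its last pose, push and grip.
It also fails if it takes over 64 s, if anything falls off the work surface, if the arm or the gripper's body presses on something with over 40 N, if the wrist force passes 120 N, or if a joint passes its speed limit or range.

## Working session

There is one attempt and no reset: what is moved stays moved. The work goes in short steps, Python scripts to look and compute and a shell command to move; the robot and the scene stay as the last step left them, time stands still between calls to the robot, and variables do not carry over. Pictures are saved under pics/ and viewed, and the job is handed in when it is done.

```bash
mkdir -p pics; ls; python3 - <<'E'
from bench import readout,snapshot
import cv2
print(readout.observe())
for n in ("top","side","wrist"):
    s=snapshot(n); cv2.imwrite(f"pics/{n}0.png",s["image"][:,:,::-1])
    print(n,{k:v for k,v in s.items() if k!="image"})
E
```

```text
pics
{'clock': 0.0, 'q': array([ 1.23330283,  0.6001114 , -0.00256199,  1.60011238,  0.00178069,
        0.9428942 , -0.07978409]), 'qd': array([ 0.00058698, -0.00260866, -0.00149527, -0.00043717,  0.00207315,
        0.00253432, -0.00129986]), 'joint_efforts': array([-1.04073977e-03, -7.65078378e+01,  1.49658669e+00, -2.52355152e+01,
       -5.25292475e-02,  1.70239422e-02,  1.51382833e-04]), 'eef_pos': array([ 0.18680377, -0.6999883 ,  0.19467588]), 'tcp_rot': array([ 7.93070752e-01, -6.09129053e-01, -6.36974632e-04, -4.17354184e-04]), 'wrist_force': array([ 0.30437417, -0.23911361,  1.18715679]), 'torque': array([ 0.00082759,  0.02645704, -0.06332847]), 'finger_gap': 0.9983705058023614}
top {'fx': 506.6708325830904, 'fy': 506.6708325830904, 'cx': 322.496938442454, 'cy': 246.37904116884798, 'k1': -0.09954566215404499, 'R': array([[-1.17840534e-02, -9.99929741e-01, -1.28390608e-03],
       [-9.94962799e-01,  1.18533296e-02, -9.95415877e-02],
       [ 9.95498126e-02,  1.04435399e-04, -9.95032574e-01]]), 't': array([0.03670764, 0.55965306, 1.12548279])}
side {'fx': 578.1499296196916, 'fy': 578.1499296196916, 'cx': 315.8200852195806, 'cy': 244.03408260349215, 'k1': 0.06536896238314181, 'R': array([[ 0.98337804, -0.18068771, -0.01787674],
       [-0.10969749, -0.51277599, -0.85148532],
       [ 0.14468617,  0.839293  , -0.52407363]]), 't': array([-0.55251494,  0.10959879,  1.03292666])}
wrist {'fx': 365.796579729316, 'fy': 365.796579729316, 'cx': 316.45933205283507, 'cy': 240.79698697233667, 'k1': -0.02300273365820875, 'mount': array([[ 9.99999961e-01, -1.39654084e-04,  2.42295973e-04,
         1.09746056e-03],
       [ 7.22401606e-05,  9.65978954e-01,  2.58620677e-01,
        -7.20173452e-02],
       [-2.70170244e-04, -2.58620649e-01,  9.65978927e-01,
        -1.89164931e-01],
       [ 0.00000000e+00,  0.00000000e+00,  0.00000000e+00,
         1.00000000e+00]])}
```

View pics/top0.png

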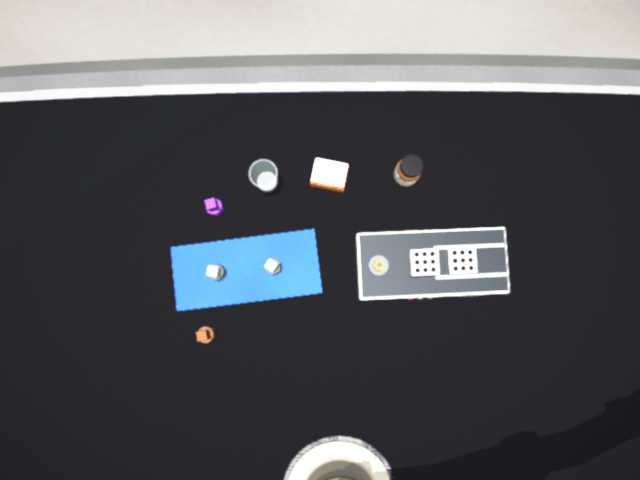

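View pics/side0.png

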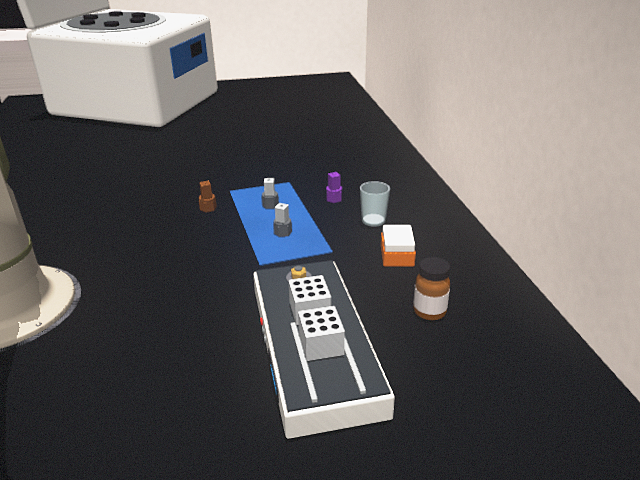

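The shaker is on the right, with its nut end (379,265) toward +y and the loose block at about (462,261). The mat is on the left, with dark-and-bright sockets at (215,272) and (272,266). The purple (214,206) and orange-brown (205,334) pieces are the look-alikes to avoid. Next I'll measure positions.

```bash
cat > h.py <<'E'
import numpy as np, cv2
from bench import readout,snapshot
from scipy.spatial.transform import Rotation as Ro
def cam(name):
    st=readout.observe(); s=snapshot(name)
    if name=="wrist":
        T=np.eye(4);T[:3,:3]=Ro.from_quat(st["tcp_rot"]).as_matrix();T[:3,3]=st["eef_pos"]
        M=T@s["mount"]; s["C"]=M[:3,3]; s["Rw"]=M[:3,:3]
    else:
        s["Rw"]=s["R"].T; s["C"]=-s["R"].T@s["t"]
    return s
def ray(s,uv):
    K=np.array([[s["fx"],0,s["cx"]],[0,s["fy"],s["cy"]],[0,0,1]])
    p=cv2.undistortPoints(np.float64(uv).reshape(-1,1,2),K,np.array([s["k1"],0,0,0.])).reshape(-1,2)
    return np.c_[p,np.ones(len(p))]@s["Rw"].T
def plane(s,uv,z):
    d=ray(s,uv); return s["C"]+d*((z-s["C"][2])/d[:,2])[:,None]
def proj(s,X):
    X=np.atleast_2d(X); c=(X-s["C"])@s["Rw"]; p=c[:,:2]/c[:,2:]; r=(p**2).sum(1,keepdims=True)
    p=p*(1+s["k1"]*r); return p*[s["fx"],s["fy"]]+[s["cx"],s["cy"]]
def rect(P):
    (c,wh,a)=cv2.minAreaRect(np.float32(P[:,:2]*1000)); return c,wh,a
E
python3 - <<'E'
from h import *
s=cam("top"); im=s["image"]; hsv=cv2.cvtColor(im,cv2.COLOR_RGB2HSV)
def cs(m): 
    c,_=cv2.findContours(m.astype(np.uint8),cv2.RETR_EXTERNAL,cv2.CHAIN_APPROX_NONE); return c
H,S,V=cv2.split(hsv)
roi=np.zeros(H.shape,bool); roi[200:330,330:540]=1
c=max(cs(roi&(V>120)&(S<60)),key=cv2.contourArea)[:,0]
P=plane(s,c,0.05); print("shaker",rect(P))
m=(H>95)&(H<125)&(S>120)&(V>80); m[:, 330:]=0
c=max(cs(m),key=cv2.contourArea)[:,0]; print("mat",rect(plane(s,c,.004)))
# brass
m=(H>12)&(H<32)&(S>90)&(V>80)&roi
n,l,st,ce=cv2.connectedComponentsWithStats(m.astype(np.uint8)); i=1+st[1:,4].argmax(); print("brass",ce[i],st[i],plane(s,ce[i:i+1],.065))
# holes
for a,b,nm in((408,438,"fixed"),(447,479,"block")):
    mm=np.zeros(H.shape,bool); mm[246:278,a:b]=1
    n,l,st,ce=cv2.connectedComponentsWithStats((mm&(V<90)).astype(np.uint8))
    k=[ce[j] for j in range(1,n) if 6<st[j,4]<40]; P=plane(s,k,.095); print(nm,len(k),(P.mean(0)*1000).round(1), np.mean(k,0))
# bright adapter tops
m=(S<70)&(V>150); m[:,330:]=0; m[:230]=0;m[310:]=0
n,l,st,ce=cv2.connectedComponentsWithStats(m.astype(np.uint8))
for j in range(1,n):
    if st[j,4]>30:
        c=np.argwhere(l==j)[:,::-1]; print("adapt",ce[j],st[j],rect(plane(s,c,.068)))
big=cv2.resize(im[225:315,350:520],None,fx=4.6,fy=4.6,interpolation=cv2.INTER_CUBIC); cv2.imwrite("pics/t1.png",big[:,:,::-1])
big=cv2.resize(im[190:350,160:330],None,fx=3.7,fy=3.7,interpolation=cv2.INTER_CUBIC); cv2.imwrite("pics/t2.png",big[:,:,::-1])
E
```

```text
shaker ((517.4998168945312, -216.9287872314453), (155.06654357910156, 343.68402099609375), 1.7949475049972534)
mat ((510.4306335449219, 210.36631774902344), (155.53167724609375, 345.00531005859375), 6.5450849533081055)
brass [375.8  265.95] [374 261   7   9  20] [[ 0.51173847 -0.08651692  0.065     ]]Traceback (most recent call last):
  File "<stdin>", line 18, in <module>
  File "h.py", line 17, in plane
    d=ray(s,uv); return s["C"]+d*((z-s["C"][2])/d[:,2])[:,None]
  File "h.py", line 14, in ray
    p=cv2.undistortPoints(np.float64(uv).reshape(-1,1,2),K,np.array([s["k1"],0,0,0.])).reshape(-1,2)
      ~~~~~~~~~~~~~~~~~~~^^^^^^^^^^^^^^^^^^^^^^^^^^^^^^^^^^^^^^^^^^^^^^^^^^^^^^^^^^^^^
cv2.error: OpenCV(4.12.0) /io/opencv/modules/calib3d/src/undistort.dispatch.cpp:347: error: (-215:Assertion failed) CV_IS_MAT(_src) && CV_IS_MAT(_dst) && (_src->rows == 1 || _src->cols == 1) && (_dst->rows == 1 || _dst->cols == 1) && _src->cols + _src->rows - 1 == _dst->rows + _dst->cols - 1 && (CV_MAT_TYPE(_src->type) == CV_32FC2 || CV_MAT_TYPE(_src->type) == CV_64FC2) && (CV_MAT_TYPE(_dst->type) == CV_32FC2 || CV_MAT_TYPE(_dst->type) == CV_64FC2) in function 'cvUndistortPointsInternal'
```

```bash
ls pics
```

```text
side0.png
top0.png
wrist0.png
```

```bash
python3 - <<'E'
from h import *
s=cam("top"); im=s["image"]; hsv=cv2.cvtColor(im,cv2.COLOR_RGB2HSV)
H,S,V=cv2.split(hsv)
big=cv2.resize(im[225:315,350:520],None,fx=4.6,fy=4.6,interpolation=cv2.INTER_CUBIC); cv2.imwrite("pics/t1.png",big[:,:,::-1])
big=cv2.resize(im[190:350,160:330],None,fx=3.7,fy=3.7,interpolation=cv2.INTER_CUBIC); cv2.imwrite("pics/t2.png",big[:,:,::-1])
for a,b,nm in((410,440,"fixed"),(449,477,"block")):
    g=V[248:275,a:b].astype(int)
    n,l,st,ce=cv2.connectedComponentsWithStats((g<150).astype(np.uint8))
    k=[ce[j]+[a,248] for j in range(1,n) if 3<st[j,4]<40]; print(nm,len(k))
    if k: P=plane(s,k,.095); print((P*1000).round(1).tolist(), (P.mean(0)*1000).round(1))
m=(S<70)&(V>150); m[:,330:]=0; m[:230]=0;m[310:]=0
n,l,st,ce=cv2.connectedComponentsWithStats(m.astype(np.uint8))
for j in range(1,n):
    if st[j,4]>30:
        c=np.argwhere(l==j)[:,::-1]; print("adapt",ce[j],st[j],rect(plane(s,c,.068)))
print(readout.observe()["clock"])
E
```

```text
fixed 9
[[534.5, -171.1, 95.0], [534.9, -187.8, 95.0], [535.6, -205.2, 95.0], [517.3, -171.5, 95.0], [517.5, -188.6, 95.0], [519.0, -205.7, 95.0], [500.4, -171.9, 95.0], [500.9, -188.9, 95.0], [501.5, -206.0, 95.0]] [ 518.  -188.5   95. ]
block 9
[[537.2, -253.1, 95.0], [537.6, -270.7, 95.0], [537.4, -287.6, 95.0], [520.2, -254.4, 95.0], [520.3, -270.6, 95.0], [521.1, -287.6, 95.0], [503.3, -254.7, 95.0], [503.3, -271.3, 95.0], [503.8, -289.1, 95.0]] [ 520.5 -271.    95. ]
adapt [271.65463918 265.6185567 ] [264 258  16  16 194] ((515.2774047851562, 142.33444213867188), (32.95451354980469, 33.01789093017578), 89.7699966430664)
adapt [213.61139896 271.04663212] [206 264  17  16 193] ((503.42950439453125, 269.1278076171875), (35.63922119140625, 32.980552673339844), 89.47865295410156)
0.25
```

```bash
ls pics
```

```text
side0.png
t1.png
t2.png
top0.png
wrist0.png
```

View pics/t1.png

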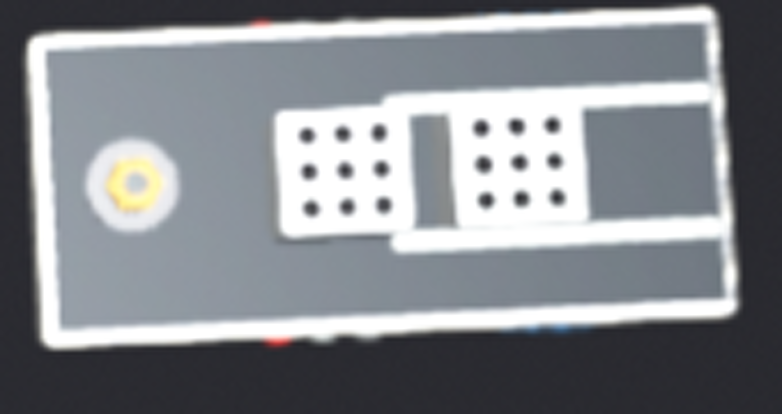

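View pics/t2.png

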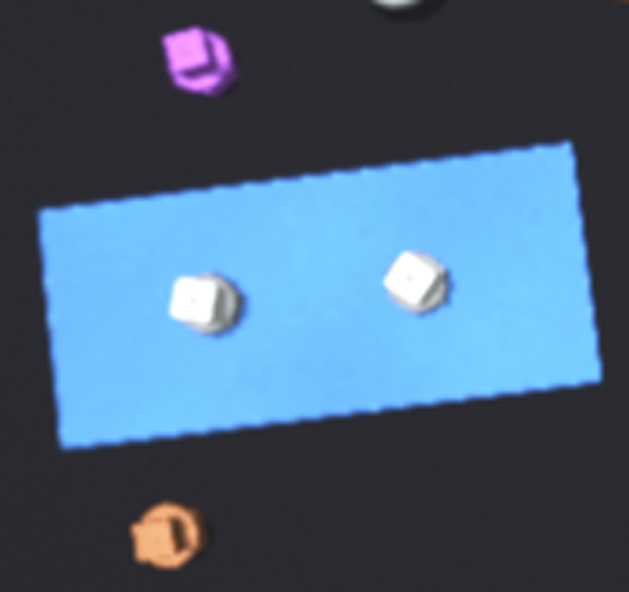

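Measured so far: shaker yaw is about 1.8°, and the gap is about 22 mm (both hole grids came out at z=95 with a 17 mm pitch, and the shaker and mat sizes agree to within 5 mm). The target sockets are the dark-sleeve, bright-adapter pieces on the mat. I'll close the fingers and go behind the block.

```bash
python3 -m jog '[[[3.0,3.3,0],7],[[3.0,3.3,0],7],[[3.0,3.3,0],7],[[3.0,3.3,0],7],[[3.0,3.3,0],7],[[3.0,3.3,0],7],[[3.0,3.3,0],7],[[3.0,3.3,0],7],[[3.0,3.3,0],7],[[3.0,3.3,0],7]]' 0 20
python3 -m jog '[[[0.5,0.5,0],7],[[0,0,0],0],[[0,0,0],0]]'
```

```text
clock: 1.25
eef_pos: [0.4879, -0.3691, 0.1957]
tcp_rot: [0.999, -0.042, 0.0, 0.0]
wrist_force: [0.8, -1.1, 0.2]
finger_gap: 0.191
clock: 1.55
eef_pos: [0.4911, -0.3663, 0.1953]
tcp_rot: [1.0, 0.015, -0.0, 0.0]
wrist_force: [-0.1, -0.2, 0.5]
finger_gap: 0.007
```

```bash
python3 - <<'E'
from h import *
s=cam("wrist"); cv2.imwrite("pics/w1.png",s["image"][:,:,::-1])
E
```

```text
(no output)
```

View pics/w1.png

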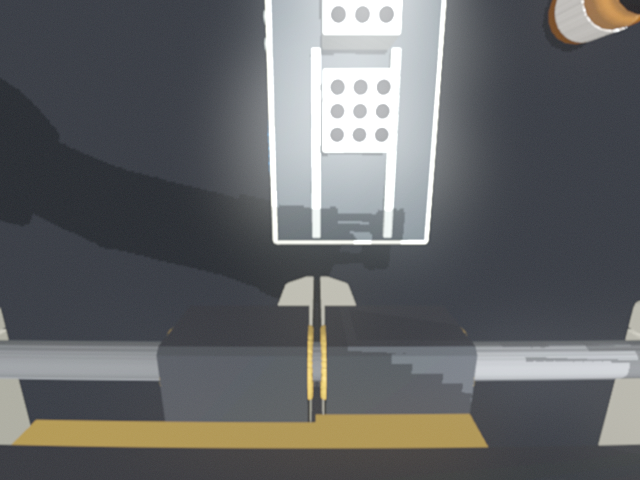

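The wrist view shows the block between its rails (360,110), with the fixed block beyond it. The closed fingertips are at (317,290), which is behind the block. I'll centre on it and go down.

```bash
python3 -m jog '[[[1.6,1.2,-2.5],0],[[1.5,1.2,-2.5],0],[[0,0,-2.5],0],[[0,0,-2.5],0],[[0,0,-2],0],[[0,0,-1],0],[[0,0,0],0]]'
python3 -m jog '[[[0,0.5,0],0],[[0,0.5,0],0],[[0,0.5,0],0],[[0,0.5,0],0],[[0,0,0],0]]'
```

```text
clock: 2.3
eef_pos: [0.5216, -0.3422, 0.0644]
tcp_rot: [1.0, 0.016, -0.001, -0.0]
wrist_force: [0.2, 0.2, -0.5]
finger_gap: 0.005
clock: 2.8
eef_pos: [0.5233, -0.3205, 0.0661]
tcp_rot: [1.0, 0.018, 0.0, 0.0]
wrist_force: [-0.0, -0.3, -0.2]
finger_gap: 0.005
```

```bash
python3 -m jog '[[[0,0.4,0],0],[[0,0.4,0],0],[[0,0.4,0],0],[[0,0.4,0],0],[[0,0.4,0],0],[[0,0.4,0],0],[[0,0.4,0],0]]'
python3 -m jog '[[[0,0.2,0],0],[[0,0.2,0],0],[[0,0.1,0],0],[[0,0,0],0]]'
```

```text
clock: 3.5
eef_pos: [0.5229, -0.2934, 0.0655]
tcp_rot: [1.0, 0.017, -0.0, 0.0]
wrist_force: [0.7, -2.7, 0.5]
finger_gap: 0.006
clock: 3.9
eef_pos: [0.523, -0.2883, 0.0655]
tcp_rot: [1.0, 0.017, -0.0, -0.0]
wrist_force: [0.3, -0.9, -0.2]
finger_gap: 0.006
```

```bash
python3 -m jog '[[[0,0.2,0],0],[[0,0.1,0],0],[[0,0,0],0]]'
python3 -m jog '[[[0,0.1,0],0],[[0,0.1,0],0],[[0,0,0],0]]'
python3 -m jog '[[[0,0.1,0],0],[[0,0.1,0],0],[[0,0,0],0]]'
```

```text
clock: 4.2
eef_pos: [0.5226, -0.2872, 0.0655]
tcp_rot: [1.0, 0.016, -0.0, 0.001]
wrist_force: [0.9, -7.0, -0.3]
finger_gap: 0.004
clock: 4.5
eef_pos: [0.5227, -0.2871, 0.0656]
tcp_rot: [1.0, 0.016, 0.0, 0.002]
wrist_force: [0.0, -13.0, -2.1]
finger_gap: 0.005
clock: 4.8
eef_pos: [0.5227, -0.2871, 0.0659]
tcp_rot: [1.0, 0.015, 0.0, 0.003]
wrist_force: [0.2, -17.8, -2.4]
finger_gap: 0.005
```

The force builds with no motion at y=-0.287, and I expected flush at -0.286. I'll check for a gap by eye.

```bash
python3 - <<'E'
from h import *
a=cam("top")["image"][240:290,395:500]; b=cam("wrist")["image"]
cv2.imwrite("pics/f1.png",cv2.resize(a,None,fx=7,fy=7,interpolation=cv2.INTER_CUBIC)[:,:,::-1])
cv2.imwrite("pics/f2.png",b[:,:,::-1])
s=cam("side"); cv2.imwrite("pics/f3.png",cv2.resize(s["image"][250:400,240:400],None,fx=4,fy=4,interpolation=cv2.INTER_CUBIC)[:,:,::-1])
E
```

```text
(no output)
```

View pics/f1.png

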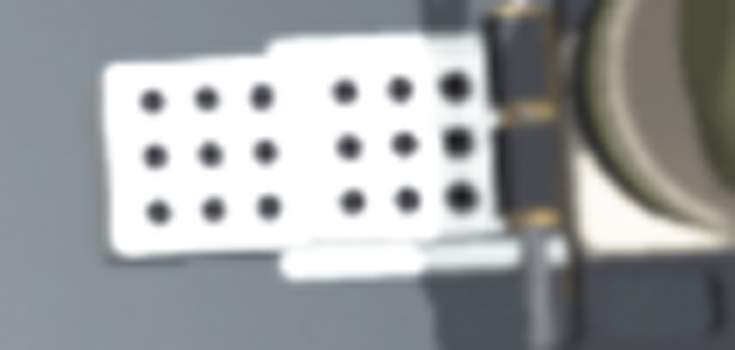

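View pics/f2.png

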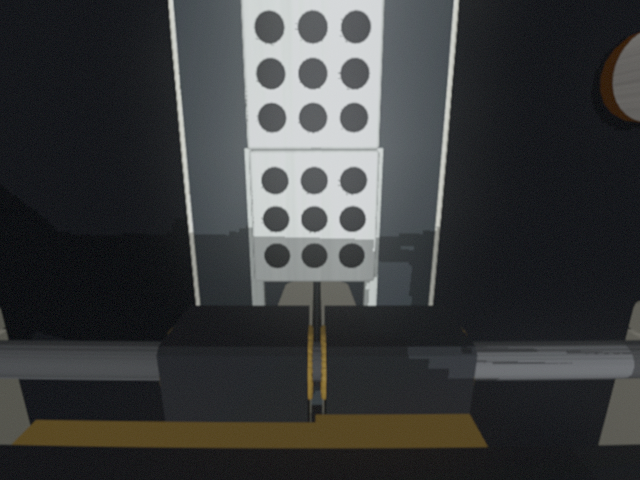

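View pics/f3.png

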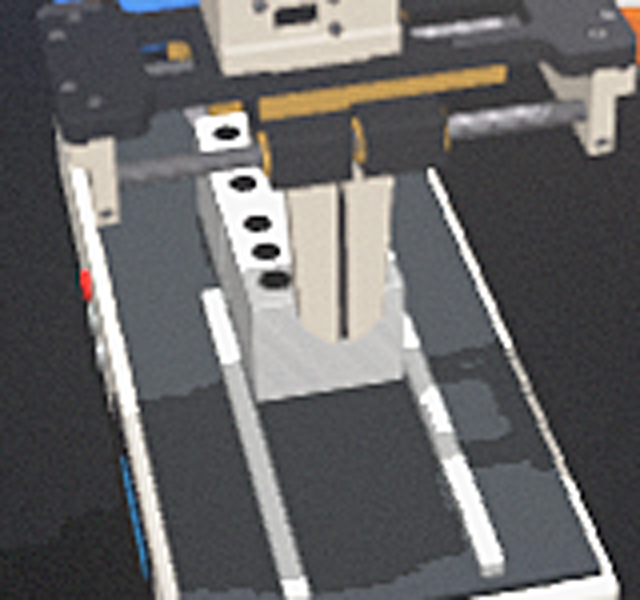

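There's no gap: the two hole grids are 64 mm apart minus the rim, and the seam in the wrist view at (313,150) is only a thin line. Next I'll retract and look at the nut from above.

```bash
python3 -m jog '[[[0,-1,0],0],[[0,-1,0],0],[[0,-1,2],0],[[0,0,4],0],[[0,0,4],0],[[0,3,3],0],[[0,4.5,1],0],[[0,4.5,0],0],[[0,4.5,0],0],[[0,0,0],0]]' 5
python3 -m jog '[[[0,0,0],0],[[0,0,0],0]]'
python3 - <<'E'
from h import *
s=cam("wrist"); cv2.imwrite("pics/n1.png",s["image"][:,:,::-1])
E
```

```text
clock: 5.95
eef_pos: [0.5232, -0.1394, 0.2062]
tcp_rot: [1.0, 0.021, 0.0, -0.001]
wrist_force: [0.0, -0.4, 0.0]
finger_gap: 0.539
clock: 6.15
eef_pos: [0.5228, -0.1475, 0.2053]
tcp_rot: [1.0, 0.016, -0.0, 0.0]
wrist_force: [0.3, -0.4, 1.7]
finger_gap: 0.539
```

View pics/n1.png

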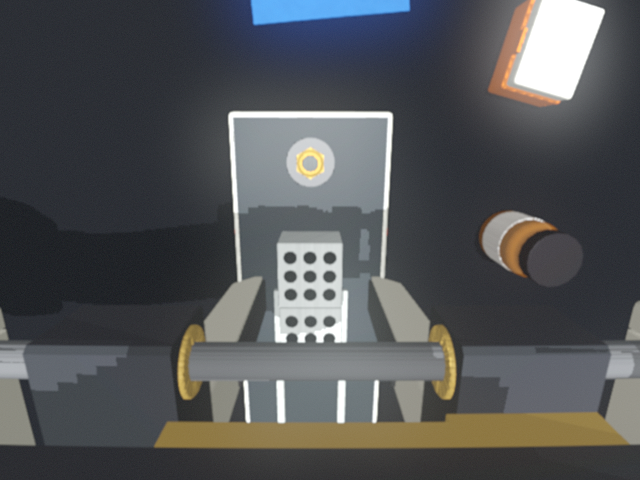

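The nut is at (310,162) inside the washer disc, and the blocks are below it, still closed up. I'll measure the washer centre.

```bash
python3 - <<'E'
from h import *
s=cam("wrist"); im=s["image"]; hsv=cv2.cvtColor(im,cv2.COLOR_RGB2HSV); H,S,V=cv2.split(hsv)
def cs(m):
    c,_=cv2.findContours(m.astype(np.uint8),cv2.RETR_EXTERNAL,cv2.CHAIN_APPROX_NONE); return max(c,key=cv2.contourArea)[:,0]
print(V[162,280:345].tolist())
m=np.zeros(V.shape,bool); m[132:195,275:345]=(V[132:195,275:345]>118)
c=cs(m); P=plane(s,c,.052); (cc,r)=cv2.minEnclosingCircle(np.float32(P[:,:2]*1000)); print("washer",cc,r,cv2.fitEllipse(np.float32(P[:,:2]*1000)))
m=np.zeros(V.shape,bool); m[140:185,288:335]=((S>100)&(H>10)&(H<35))[140:185,288:335]
c=cs(m); P=plane(s,c,.065); print("nut",cv2.minEnclosingCircle(np.float32(P[:,:2]*1000)),cv2.fitEllipse(np.float32(P[:,:2]*1000)))
# fixed holes
n,l,st,ce=cv2.connectedComponentsWithStats((V[245:305,276:345]<70).astype(np.uint8))
k=[ce[j]+[276,245] for j in range(1,n) if 40<st[j,4]<250]; P=plane(s,k,.095)*1000; print(len(k),P.round(1).tolist(),P.mean(0))
# two-view on the washer from top
t=cam("top"); V2=cv2.cvtColor(t["image"],cv2.COLOR_RGB2HSV)[...,2]
print(V2[265,366:394].tolist())
E
```

```text
[154, 157, 157, 156, 155, 161, 182, 204, 212, 212, 211, 211, 211, 212, 213, 204, 209, 226, 238, 255, 255, 255, 228, 186, 192, 192, 189, 189, 188, 189, 188, 188, 188, 190, 190, 191, 186, 219, 255, 255, 255, 243, 228, 225, 215, 211, 212, 212, 212, 212, 212, 212, 212, 208, 192, 166, 158, 155, 156, 156, 157, 157, 157, 155, 155]
washer (515.19384765625, -96.47032165527344) 42.353939056396484 ((515.3123779296875, -96.11322784423828), (65.69363403320312, 75.53231048583984), 92.6502914428711)
nut ((515.907958984375, -94.21473693847656), 12.448864936828613) ((515.8816528320312, -94.18867492675781), (22.502546310424805, 22.753747940063477), 139.9006805419922)Traceback (most recent call last):
  File "<stdin>", line 12, in <module>
  File "h.py", line 17, in plane
    d=ray(s,uv); return s["C"]+d*((z-s["C"][2])/d[:,2])[:,None]
  File "h.py", line 14, in ray
    p=cv2.undistortPoints(np.float64(uv).reshape(-1,1,2),K,np.array([s["k1"],0,0,0.])).reshape(-1,2)
      ~~~~~~~~~~~~~~~~~~~^^^^^^^^^^^^^^^^^^^^^^^^^^^^^^^^^^^^^^^^^^^^^^^^^^^^^^^^^^^^^
cv2.error: OpenCV(4.12.0) /io/opencv/modules/calib3d/src/undistort.dispatch.cpp:347: error: (-215:Assertion failed) CV_IS_MAT(_src) && CV_IS_MAT(_dst) && (_src->rows == 1 || _src->cols == 1) && (_dst->rows == 1 || _dst->cols == 1) && _src->cols + _src->rows - 1 == _dst->rows + _dst->cols - 1 && (CV_MAT_TYPE(_src->type) == CV_32FC2 || CV_MAT_TYPE(_src->type) == CV_64FC2) && (CV_MAT_TYPE(_dst->type) == CV_32FC2 || CV_MAT_TYPE(_dst->type) == CV_64FC2) in function 'cvUndistortPointsInternal'
```

```bash
python3 - <<'E'
from h import *
s=cam("wrist"); im=s["image"]; hsv=cv2.cvtColor(im,cv2.COLOR_RGB2HSV); H,S,V=cv2.split(hsv)
def cs(m):
    c,_=cv2.findContours(m.astype(np.uint8),cv2.RETR_EXTERNAL,cv2.CHAIN_APPROX_NONE); return max(c,key=cv2.contourArea)[:,0]
m=np.zeros(V.shape,bool); m[132:195,275:345]=(V[132:195,275:345]>182)
c=cs(m); P=plane(s,c,.052); print("washer",cv2.minEnclosingCircle(np.float32(P[:,:2]*1000)),cv2.fitEllipse(np.float32(P[:,:2]*1000)))
g=V[240:305,276:345]
n,l,st,ce=cv2.connectedComponentsWithStats((g<g.max()*0.5).astype(np.uint8))
k=[ce[j]+[276,240] for j in range(1,n) if 40<st[j,4]<250]; print(len(k)); 
if k: P=plane(s,k,.095)*1000; print(P.round(1).tolist(),P.mean(0))
# shaker far edge: outer white line
E
```

```text
washer ((515.85595703125, -94.02372741699219), 22.23149871826172) ((515.87109375, -93.97222900390625), (43.39356994628906, 43.57991409301758), 142.77731323242188)
11
[[547.4, -173.2, 95.0], [489.6, -183.8, 95.0], [501.2, -172.7, 95.0], [518.2, -172.1, 95.0], [535.3, -171.6, 95.0], [501.9, -189.8, 95.0], [518.8, -189.2, 95.0], [535.7, -188.6, 95.0], [502.3, -206.7, 95.0], [519.3, -206.1, 95.0], [536.3, -205.7, 95.0]] [ 518.72149818 -187.23028802   95.        ]
```

The washer came out at (0.516,-0.094), with a diameter of 43.5 mm against the 44 mm given. Yaw is 1.8°. Now over to the sockets.

```bash
python3 -m jog '[[[-0.2,4,0],0],[[-0.2,4,0],0],[[-0.2,4,0],0],[[-0.2,4,0],0],[[-0.2,4,0],0],[[-0.2,4,0],0],[[-0.2,3,0],0],[[0,0,0],0],[[0,0,0],0],[[0,0,0],0]]'
python3 - <<'E'
from h import *
s=cam("wrist"); cv2.imwrite("pics/s1.png",s["image"][:,:,::-1])
E
```

```text
clock: 7.3
eef_pos: [0.5091, 0.1218, 0.2053]
tcp_rot: [1.0, 0.016, -0.0, 0.0]
wrist_force: [0.8, -0.0, -0.2]
finger_gap: 0.538
```

View pics/s1.png

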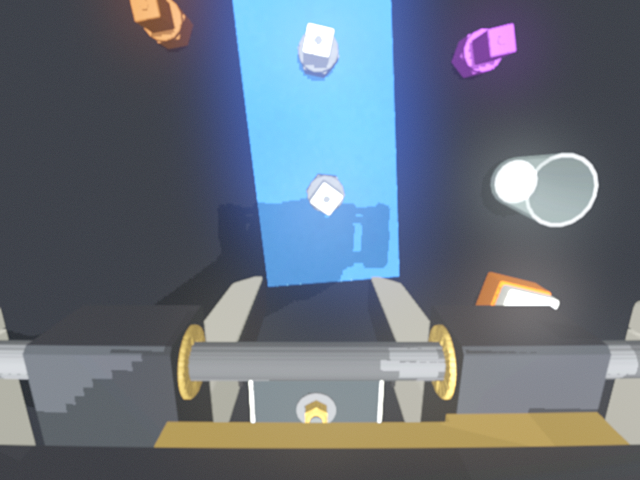

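The near socket's adapter is at (326,197) and the far one's at (319,40). Both are bright on grey sleeves standing on the mat. The orange-brown piece (160,15) and the purple one (490,45) are off the mat, so not meant.

```bash
python3 - <<'E'
from h import *
s=cam("wrist"); im=s["image"]; hsv=cv2.cvtColor(im,cv2.COLOR_RGB2HSV); H,S,V=cv2.split(hsv)
a=im[165:225,295:360]; b=im[10:85,285:355]
cv2.imwrite("pics/s2.png",np.hstack([cv2.resize(x,(390,400),interpolation=cv2.INTER_CUBIC) for x in(a,b)])[:,:,::-1])
for r in (185,200):print(V[r,300:352].tolist(),S[r,300:352].tolist())
for (y0,y1,x0,x1) in((165,225,295,360),(10,85,285,355)):
    m=np.zeros(V.shape,np.uint8); m[y0:y1,x0:x1]=((V>240)&(S<25))[y0:y1,x0:x1]
    c,_=cv2.findContours(m,0,1); c=max(c,key=cv2.contourArea)[:,0]; print(c.mean(0),cv2.minAreaRect(c),rect(plane(s,c,.068)))
    m[y0:y1,x0:x1]=(S<90)[y0:y1,x0:x1]
    c,_=cv2.findContours(m,0,1); c=max(c,key=cv2.contourArea)[:,0]; print("all",cv2.boundingRect(c))
E
```

```text
[255, 255, 255, 255, 255, 255, 255, 255, 255, 241, 232, 239, 242, 242, 242, 243, 243, 238, 228, 221, 241, 255, 255, 255, 255, 255, 255, 255, 255, 255, 234, 225, 227, 235, 242, 245, 245, 244, 244, 241, 239, 248, 255, 255, 255, 255, 255, 255, 255, 255, 255, 255] [119, 118, 116, 115, 115, 117, 116, 119, 118, 80, 38, 28, 26, 26, 26, 26, 26, 29, 35, 40, 26, 0, 0, 0, 0, 0, 0, 0, 0, 14, 31, 36, 35, 30, 27, 25, 25, 26, 27, 25, 30, 53, 88, 111, 118, 117, 118, 116, 118, 118, 118, 118]
[246, 238, 237, 238, 238, 240, 240, 237, 226, 215, 247, 255, 255, 255, 255, 255, 255, 255, 255, 255, 255, 255, 255, 255, 245, 239, 238, 238, 245, 255, 255, 255, 255, 255, 255, 255, 255, 255, 255, 255, 255, 255, 253, 255, 255, 255, 255, 255, 255, 255, 255, 255] [136, 136, 133, 135, 135, 132, 133, 130, 106, 57, 17, 0, 0, 0, 0, 0, 0, 0, 0, 0, 0, 0, 0, 6, 24, 26, 27, 26, 24, 0, 0, 0, 0, 0, 0, 0, 0, 0, 0, 0, 0, 16, 56, 98, 118, 117, 116, 117, 116, 118, 118, 119]
[326.23076923 198.12820513] ((326.3310852050781, 198.7364959716797), (26.039470672607422, 25.9232234954834), 35.53767776489258) ((517.9906616210938, 143.94723510742188), (23.228261947631836, 23.441415786743164), 56.5628547668457)
all (306, 174, 39, 42)
[317.78095238  39.68571429] ((317.8846435546875, 39.576927185058594), (28.24072265625, 30.201885223388672), 11.309932708740234) ((506.1781311035156, 273.296630859375), (22.429628372192383, 22.938892364501953), 80.00529479980469)
all (297, 22, 43, 53)
```

View pics/s2.png

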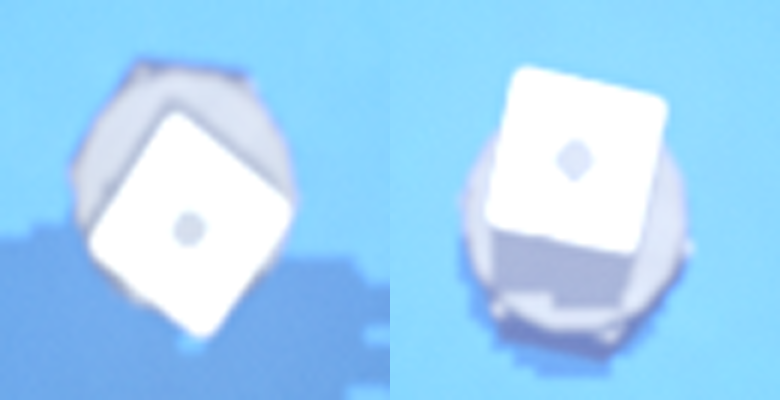

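The near socket is at (518,144), top face 23 mm square. Its adapter yaw is -33.4°, and a sleeve flat facing about 86° settles the hex phase. The far one is at (506,273) with hex phase 80°. I'll grasp the near one first, turning the tool -35.2°.

```bash
python3 -m jog '[[[0.3,0.6,-2],-7],[[0.3,0.6,-2],-7],[[0.2,0.5,-2],-7],[[0.1,0.5,-2],-7],[[0,0,-1],-7.2],[[0,0,0],0],[[0,0,0],0]]' 5 30
python3 - <<'E'
from h import *
o=readout.observe(); print(o["eef_pos"],o["tcp_rot"],np.degrees(2*np.arctan2(o["tcp_rot"][1],o["tcp_rot"][0])))
s=cam("wrist"); cv2.imwrite("pics/g1.png",s["image"][:,:,::-1])
E
```

```text
clock: 8.1
eef_pos: [0.5181, 0.1449, 0.1157]
tcp_rot: [0.959, -0.285, -0.0, 0.0]
wrist_force: [-0.5, 0.1, 0.1]
finger_gap: 0.535
[0.51810145 0.14487849 0.11570172] [ 9.58574057e-01 -2.84843320e-01 -1.08157277e-05  2.43993204e-04] -33.098967557190775
```

View pics/g1.png

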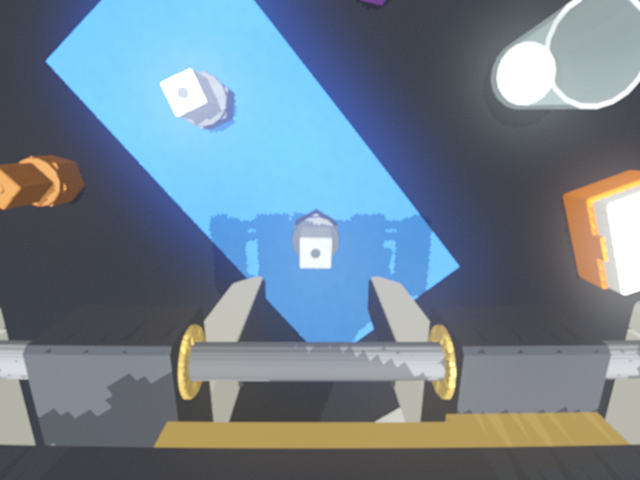

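The adapter is square to the jaws at (315,254), and a sleeve vertex points up at (318,212), which confirms that flats face the jaw axis. A quick centre refinement next.

```bash
python3 - <<'E'
from h import *
s=cam("wrist"); im=s["image"]; hsv=cv2.cvtColor(im,cv2.COLOR_RGB2HSV); H,S,V=cv2.split(hsv)
m=np.zeros(V.shape,np.uint8); m[205:285,285:350]=((S<25)&(V>225))[205:285,285:350]
c,_=cv2.findContours(m,0,1); c=max(c,key=cv2.contourArea)[:,0]; print(cv2.minAreaRect(c),rect(plane(s,c,.068)),plane(s,[[315.5,253.5]],.068))
print(proj(s,[[.518,.1449,.068]]))
E
```

```text
((315.5, 252.0), (31.0, 30.0), 0.0) ((518.5045166015625, 144.3595733642578), (21.208721160888672, 20.87568473815918), 56.21290588378906) [[0.5180961  0.14363076 0.068     ]]
[[314.35568463 252.07150162]]
```

```bash
python3 -m jog '[[[0,0,-1.5],0],[[0,-0.1,-2],0],[[0,0,-2],0],[[0,0,-1.5],0],[[0,0,-0.8],0],[[0,0,0],0],[[0,0,0],0]]' 5 30
python3 -m jog '[[[0,0,0],0],[[0,0,0],0],[[0,0,0],0],[[0,0,0],0]]' 1.5 40
```

```text
clock: 8.9
eef_pos: [0.5183, 0.1445, 0.0381]
tcp_rot: [0.958, -0.286, 0.0, -0.0]
wrist_force: [0.1, 0.0, 0.1]
finger_gap: 0.543
clock: 9.3
eef_pos: [0.5181, 0.1446, 0.0378]
tcp_rot: [0.958, -0.286, 0.0, -0.0]
wrist_force: [-1.8, 0.6, -0.5]
finger_gap: 0.244
```

```bash
python3 -m jog '[[[0,0,1],0],[[0,0,3],0],[[0,0,3],0],[[0,0,3],0],[[0,-3,0],-6.2],[[0,-3,0],-6.2],[[0,-3,0],-6.3],[[0,-3,0],-6.3]]'
python3 -m jog '[[[0,-4,0],0],[[0,-4,0],0],[[-0.1,-2.5,0],0],[[-0.1,-1.3,0],0],[[0,0,0],0],[[0,0,0],0],[[0,0,0],0]]'
python3 - <<'E'
from h import *
o=readout.observe(); print(o["eef_pos"],np.degrees(2*np.arctan2(o["tcp_rot"][1],o["tcp_rot"][0])),o["wrist_force"])
s=cam("wrist"); cv2.imwrite("pics/g2.png",s["image"][:,:,::-1])
s=cam("side"); cv2.imwrite("pics/g3.png",cv2.resize(s["image"][180:330,220:400],None,fx=4,fy=4,interpolation=cv2.INTER_CUBIC)[:,:,::-1])
E
```

```text
clock: 10.1
eef_pos: [0.5176, 0.0234, 0.1383]
tcp_rot: [0.873, -0.489, 0.0, -0.0]
wrist_force: [-0.3, -0.9, -2.1]
finger_gap: 0.231
clock: 10.8
eef_pos: [0.5161, -0.0916, 0.1376]
tcp_rot: [0.874, -0.486, -0.0, -0.0]
wrist_force: [0.3, 0.5, -3.1]
finger_gap: 0.225
[ 0.51613928 -0.09160892  0.13761951] -58.1203493935314 [ 0.28012017  0.47019483 -3.05817416]
```

View pics/g2.png

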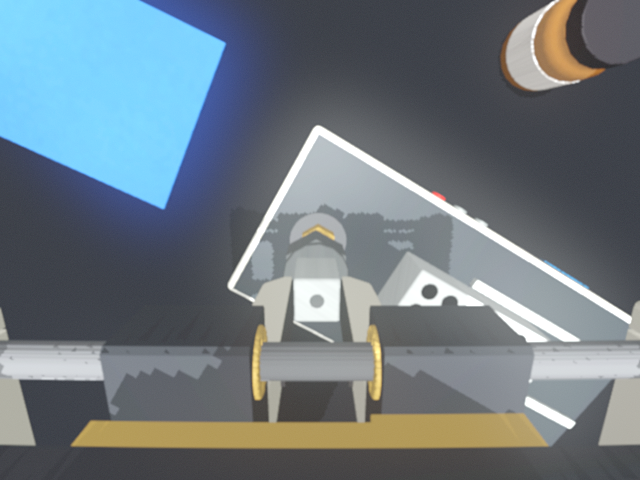

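View pics/g3.png

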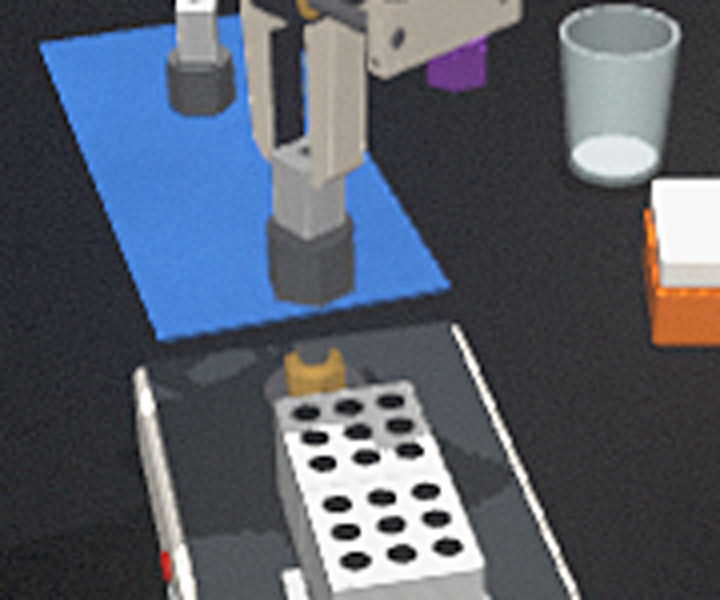

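```bash
python3 - <<'E'
from h import *
s=cam("wrist"); o=readout.observe(); p=o["eef_pos"]
for dz in (.031,.025,.02,.015,.01,.005):print(dz,proj(s,[p+[0,0,dz]]))
g=cv2.cvtColor(s["image"],cv2.COLOR_RGB2GRAY)
cv2.imwrite("pics/g4.png",cv2.resize(s["image"][200:350,240:400],None,fx=4,fy=4,interpolation=cv2.INTER_CUBIC)[:,:,::-1])
t=cam("side"); print("side proj tip",proj(t,[p]),"rim",proj(t,[p-[0,0,.0338]]),"top",proj(t,[p+[0,0,.0302]]))
E
```

```text
0.031 [[314.13952767 301.49200563]]
0.025 [[314.21792142 296.31327345]]
0.02 [[314.27946142 292.24851028]]
0.015 [[314.33783961 288.39307536]]
0.01 [[314.39329272 284.73125978]]
0.005 [[314.44603449 281.24888286]]
side proj tip [[297.21141312 233.85561651]] rim [[297.90745819 251.09201783]] top [[296.56535308 217.90371747]]
```

View pics/g4.png

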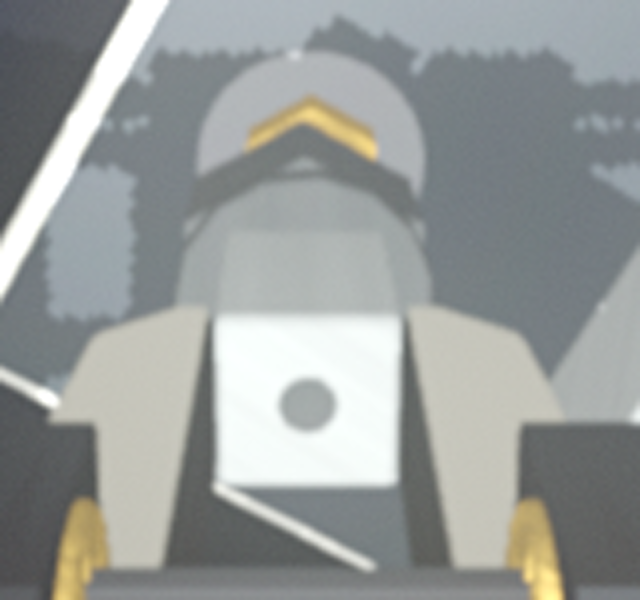

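The socket sits in the grip as expected: the adapter top at (317,301) matches the projection (314,301). I'll centre over the nut and lower to just above the stud.

```bash
python3 -m jog '[[[-0.07,-0.22,0],0],[[0,0,-1],0],[[0,0,-1],0],[[0,0,-0.8],0],[[0,0,0],0],[[0,0,0],0]]'
python3 - <<'E'
from h import *
o=readout.observe(); print(o["eef_pos"],np.degrees(2*np.arctan2(o["tcp_rot"][1],o["tcp_rot"][0])),o["wrist_force"])
for n in("side","top"):
    s=cam(n); x=s["image"]; x=x[180:330,220:400] if n=="side" else x[225:310,340:430]
    cv2.imwrite(f"pics/k_{n}.png",cv2.resize(x,None,fx=4 if n=="side" else 6,fy=4 if n=="side" else 6,interpolation=cv2.INTER_CUBIC)[:,:,::-1])
E
```

```text
clock: 11.6
eef_pos: [0.515, -0.0956, 0.109]
tcp_rot: [0.874, -0.487, -0.0, 0.0]
wrist_force: [0.1, -0.5, -2.4]
finger_gap: 0.232
[ 0.51501359 -0.09560729  0.10904468] -58.25085743819741 [ 0.12560942 -0.47278034 -2.43707586]
```

View pics/k_side.png

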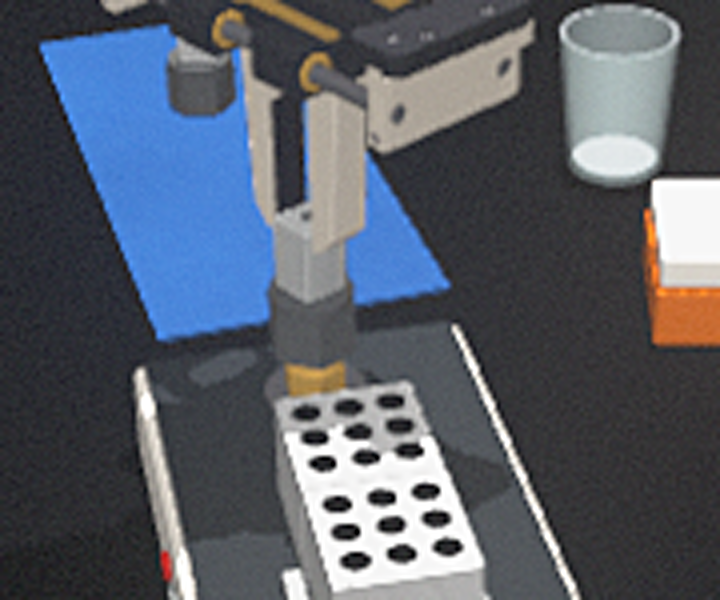

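```bash
python3 -m jog '[[[0.04,0.17,0],0],[[0,0,0],0],[[0,0,-0.3],0],[[0,0,-0.3],0],[[0,0,0],0],[[0,0,0],0]]'
python3 -m jog '[[[0,0,-0.3],0],[[0,0,-0.2],0],[[0,0,0],0]]'
```

```text
clock: 12.3
eef_pos: [0.5155, -0.094, 0.1033]
tcp_rot: [0.874, -0.487, -0.0, 0.0]
wrist_force: [0.1, 0.8, -2.0]
finger_gap: 0.23
clock: 12.6
eef_pos: [0.5163, -0.0939, 0.0991]
tcp_rot: [0.874, -0.487, 0.001, -0.0]
wrist_force: [-1.6, 0.4, 7.0]
finger_gap: 0.232
```

Contact comes with the rim about 13 mm up. That means either the socket is too small or it's slightly off-centre. I'll press lightly and probe sideways and in yaw.

```bash
python3 -m jog '[[[0,0,-0.15],0],[[0,0,0],0],[[0,0,0],0]]'
python3 -m jog '[[[0.1,0,0],0],[[0,0,0],0],[[-0.1,0.1,0],0],[[0,0,0],0]]'
python3 -m jog '[[[-0.1,-0.1,0],0],[[0,0,0],0],[[0.1,-0.1,0],0],[[0,0,0],0]]'
python3 -m jog '[[[0,0.1,0],4],[[0,0,0],0],[[0,0,0],-8],[[0,0,0],0],[[0,0,0],4],[[0,0,0],0]]'
```

```text
clock: 12.9
eef_pos: [0.5168, -0.0938, 0.0987]
tcp_rot: [0.874, -0.487, 0.001, -0.001]
wrist_force: [-4.0, 0.7, 20.7]
finger_gap: 0.233
clock: 13.3
eef_pos: [0.5169, -0.0934, 0.0987]
tcp_rot: [0.873, -0.487, 0.002, -0.0]
wrist_force: [-2.3, -0.6, 20.2]
finger_gap: 0.23
clock: 13.7
eef_pos: [0.5167, -0.0942, 0.0987]
tcp_rot: [0.874, -0.487, 0.001, -0.001]
wrist_force: [-3.9, 3.4, 21.6]
finger_gap: 0.229
clock: 14.3
eef_pos: [0.5169, -0.0938, 0.0987]
tcp_rot: [0.874, -0.486, 0.001, -0.001]
wrist_force: [-3.3, 1.6, 19.5]
finger_gap: 0.23
```

```bash
python3 -m jog '[[[0.15,0,0],0],[[0,0,0],0],[[0,0,-0.1],0],[[0,0,0],0],[[0,0,0],5],[[0,0,0],-10],[[0,0,0],5],[[0,0,0],0]]'
python3 - <<'E'
from h import *
o=readout.observe(); print(o["eef_pos"],o["torque"],np.degrees(2*np.arctan2(o["tcp_rot"][1],o["tcp_rot"][0])))
s=cam("side"); cv2.imwrite("pics/m1.png",cv2.resize(s["image"][180:330,220:400],None,fx=4,fy=4,interpolation=cv2.INTER_CUBIC)[:,:,::-1])
E
```

```text
clock: 15.1
eef_pos: [0.5185, -0.0936, 0.0983]
tcp_rot: [0.88, -0.475, 0.002, -0.001]
wrist_force: [-5.2, 1.1, 28.4]
finger_gap: 0.23
[ 0.51853003 -0.09361568  0.09830039] [ 0.51405735  1.30264727 -0.06803027] -56.710093876298664
```

View pics/m1.png

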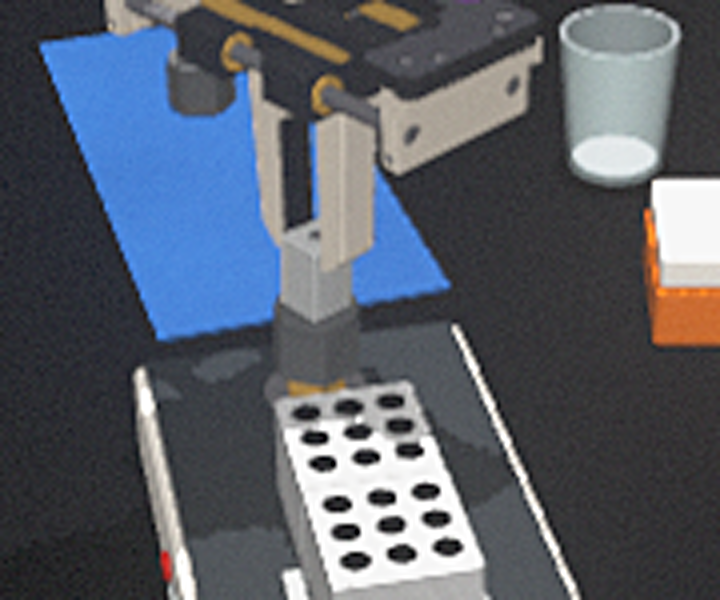

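```bash
python3 -m jog '[[[-0.15,0,0.15],0],[[-0.1,0.1,0],0],[[0,0,0],0]]'
python3 -m jog '[[[0,-0.15,0],0],[[0,0,0],0],[[0,-0.15,0],0],[[0,0,0],0]]'
python3 -m jog '[[[-0.15,0,0],0],[[0,0.15,0],0],[[0,0,0],0],[[0,0.15,0],0],[[0,0,0],0]]'
```

```text
clock: 15.45
eef_pos: [0.5167, -0.0937, 0.0988]
tcp_rot: [0.879, -0.476, 0.002, -0.001]
wrist_force: [1.6, -2.0, 10.2]
finger_gap: 0.231
clock: 15.85
eef_pos: [0.5164, -0.095, 0.0988]
tcp_rot: [0.88, -0.476, 0.001, -0.001]
wrist_force: [0.5, 4.4, 12.8]
finger_gap: 0.23
clock: 16.35
eef_pos: [0.5161, -0.0938, 0.0988]
tcp_rot: [0.879, -0.476, 0.003, -0.001]
wrist_force: [2.8, -3.2, 9.3]
finger_gap: 0.231
```

It doesn't go down anywhere around the centre. The crown holds it laterally near (516.3,-94.2), which fits the too-small socket. I'll put it back upright at its own place on the mat.

```bash
python3 -m jog '[[[0,0,1],0],[[0,0,2],0],[[0,0,2],0],[[0,4,0],0],[[0,4,0],0],[[0,4,0],0],[[0,4,0],0],[[0,4,0],0],[[0.2,3.5,0],0],[[0,0,0],0]]'
python3 -m jog '[[[0.1,0,-2],0],[[0,0,-2.5],0],[[0,0,-2.5],0],[[0,0,-2],0],[[0,0,-1],0],[[0,0,0],0],[[0,0,0],0]]'
```

```text
clock: 17.35
eef_pos: [0.5147, 0.148, 0.1479]
tcp_rot: [0.881, -0.473, -0.001, -0.001]
wrist_force: [-0.4, -0.4, -1.2]
finger_gap: 0.229
clock: 18.05
eef_pos: [0.5163, 0.1419, 0.048]
tcp_rot: [0.879, -0.476, 0.0, 0.0]
wrist_force: [-0.3, -0.5, -1.6]
finger_gap: 0.228
```

```bash
python3 -m jog '[[[0,0,-0.5],0],[[0,0,-0.3],0],[[0,0,0],0]]'
python3 -m jog '[[[0,0,-0.2],0],[[0,0,0],0],[[0,0,-0.1],0],[[0,0,0],0]]'
```

```text
clock: 18.35
eef_pos: [0.5161, 0.142, 0.0396]
tcp_rot: [0.879, -0.476, 0.0, -0.0]
wrist_force: [0.3, 0.1, -1.7]
finger_gap: 0.229
clock: 18.75
eef_pos: [0.5165, 0.1423, 0.0376]
tcp_rot: [0.879, -0.476, 0.0, -0.0]
wrist_force: [-2.8, -0.7, 13.8]
finger_gap: 0.229
```

```bash
python3 -m jog '[[[0,0,0.1],0],[[0,0,0],0],[[0,0,0],0],[[0,0,1.5],0],[[0,0,3],0],[[0,0,3],0]]' 5
python3 -m jog '[[[-0.2,2,0],7],[[-0.2,2,0],7],[[-0.2,2,0],7],[[-0.2,2,0],7],[[-0.2,2,0],7],[[0,2,0],7],[[0,1.1,0],4.7],[[0,0,0],0],[[0,0,0],0]]'
python3 - <<'E'
from h import *
o=readout.observe(); print(o["eef_pos"],np.degrees(2*np.arctan2(o["tcp_rot"][1],o["tcp_rot"][0])))
s=cam("wrist"); im=s["image"];cv2.imwrite("pics/p1.png",im[:,:,::-1])
hsv=cv2.cvtColor(im,cv2.COLOR_RGB2HSV); H,S,V=cv2.split(hsv)
m=np.zeros(V.shape,np.uint8); m[205:300,280:360]=((S<25)&(V>225))[205:300,280:360]
c,_=cv2.findContours(m,0,1); c=max(c,key=cv2.contourArea)[:,0]; print(cv2.minAreaRect(c),rect(plane(s,c,.068)))
s=cam("top"); cv2.imwrite("pics/p2.png",cv2.resize(s["image"][220:320,160:330],None,fx=4,fy=4,interpolation=cv2.INTER_CUBIC)[:,:,::-1])
E
```

```text
clock: 19.35
eef_pos: [0.5156, 0.1418, 0.1128]
tcp_rot: [0.879, -0.476, -0.001, 0.001]
wrist_force: [0.7, -0.3, 0.2]
finger_gap: 0.537
clock: 20.25
eef_pos: [0.506, 0.2723, 0.1122]
tcp_rot: [0.996, -0.09, -0.0, 0.0]
wrist_force: [0.9, -0.2, 0.2]
finger_gap: 0.539
[0.50600964 0.27234502 0.11218306] -10.300704673404997
((315.0, 250.0), (30.0, 32.0), 90.0) ((506.3184814453125, 274.0481872558594), (20.798599243164062, 21.32680892944336), 79.70950317382812)
```

View pics/p1.png

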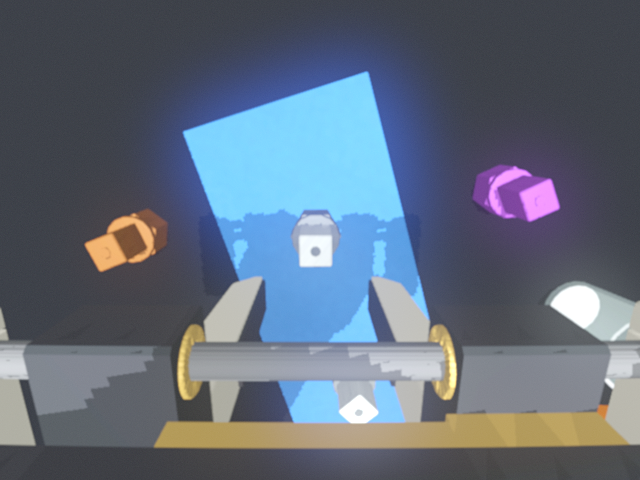

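View pics/p2.png

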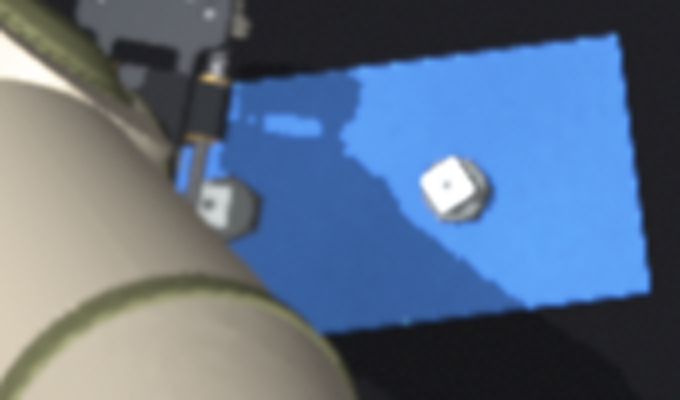

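The first socket stands upright on the mat. The second one's adapter (315,250) is square to the jaws, and its sleeve flat faces up in the image, so its hex phase is 80° as assumed. Grasping it now.

```bash
python3 -m jog '[[[0,0.1,-1.5],0],[[0,0,-2],0],[[0,0,-2],0],[[0,0,-1.2],0],[[0,0,-0.7],0],[[0,0,0],0],[[0,0,0],0]]'
python3 -m jog '[[[0,0,0],0],[[0,0,0],0],[[0,0,0],0],[[0,0,0],0]]' 1.5 40
```

```text
clock: 21.05
eef_pos: [0.5064, 0.2741, 0.039]
tcp_rot: [0.996, -0.089, 0.0, -0.0]
wrist_force: [-0.2, 0.2, -0.2]
finger_gap: 0.539
clock: 21.45
eef_pos: [0.5063, 0.274, 0.0388]
tcp_rot: [0.996, -0.089, 0.0, -0.0]
wrist_force: [-1.1, -0.1, 0.6]
finger_gap: 0.244
```

```bash
python3 -m jog '[[[0,0,1],0],[[0,0,3],0],[[0,0,3],0],[[0,0,3],0],[[0.2,-4,0],-6],[[0.2,-4,0],-6],[[0.2,-4,0],-6],[[0.2,-4,0],0],[[0.2,-4,0],0],[[0,-4,0],0]]'
python3 -m jog '[[[0,-4,0],0],[[0,-4,0],0],[[0,-3,0],0],[[0,-1.8,0],0],[[0,0,0],0],[[0,0,0],0],[[0,0,0],0],[[0,0,0],0]]'
python3 - <<'E'
from h import *
o=readout.observe(); print(o["eef_pos"],np.degrees(2*np.arctan2(o["tcp_rot"][1],o["tcp_rot"][0])),o["wrist_force"])
s=cam("wrist"); cv2.imwrite("pics/q1.png",s["image"][:,:,::-1]); print(proj(s,[o["eef_pos"]+[0,0,.0292]]))
E
```

```text
clock: 22.45
eef_pos: [0.5161, 0.0325, 0.1392]
tcp_rot: [0.97, -0.243, 0.0, -0.0]
wrist_force: [1.0, -0.2, -1.5]
finger_gap: 0.227
clock: 23.25
eef_pos: [0.5163, -0.0927, 0.1387]
tcp_rot: [0.97, -0.242, 0.0, -0.0]
wrist_force: [0.3, 0.1, -1.4]
finger_gap: 0.227
[ 0.51627237 -0.09266225  0.13870766] -28.039138935911367 [ 0.33193746  0.11447239 -1.38644139]
[[314.02697439 298.35481641]]
```

View pics/q1.png

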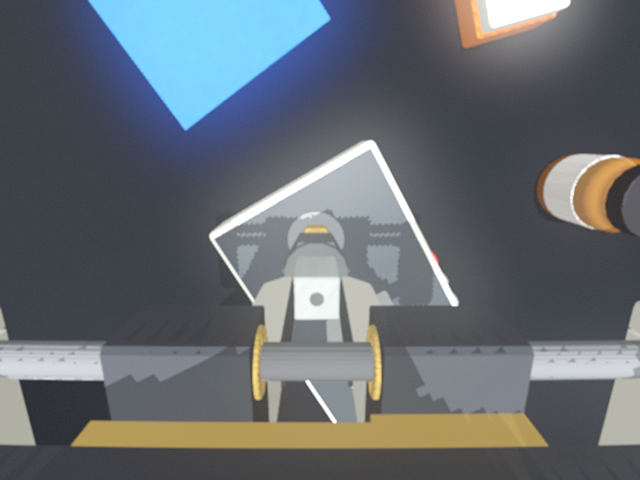

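The second socket's front flat (317,225) is parallel to the nut's flat (316,230). Lowering it.

```bash
python3 -m jog '[[[0,-0.12,-1],0],[[0,0,-1.2],0],[[0,0,-0.8],0],[[0,0,0],0],[[0,0,0],0]]'
python3 -m jog '[[[0,0,-0.3],0],[[0,0,-0.3],0],[[0,0,0],0]]'
python3 -m jog '[[[0,0,-0.2],0],[[0,0,-0.2],0],[[0,0,0],0]]'
```

```text
clock: 23.8
eef_pos: [0.5159, -0.095, 0.108]
tcp_rot: [0.97, -0.243, -0.001, 0.0]
wrist_force: [0.5, -1.0, -1.4]
finger_gap: 0.232
clock: 24.1
eef_pos: [0.516, -0.0952, 0.1023]
tcp_rot: [0.97, -0.243, -0.0, 0.0]
wrist_force: [0.3, 0.9, -1.6]
finger_gap: 0.229
clock: 24.4
eef_pos: [0.516, -0.095, 0.0983]
tcp_rot: [0.97, -0.243, -0.0, -0.0]
wrist_force: [0.3, 0.6, -2.2]
finger_gap: 0.226
```

Its rim is now 11.5 mm up, already below where the first one stopped, and there's no contact force. Continuing down.

```bash
python3 -m jog '[[[0,0,-0.3],0],[[0,0,-0.3],0],[[0,0,-0.2],0],[[0,0,0],0]]'
python3 -m jog '[[[0,0,-0.2],0],[[0,0,-0.1],0],[[0,0,0],0]]'
python3 -m jog '[[[0,0,-0.1],0],[[0,0,0],0],[[0,0,0],0]]'
```

```text
clock: 24.8
eef_pos: [0.5159, -0.0951, 0.0901]
tcp_rot: [0.97, -0.243, -0.0, 0.0]
wrist_force: [-0.7, 1.2, -1.6]
finger_gap: 0.227
clock: 25.1
eef_pos: [0.516, -0.0951, 0.0874]
tcp_rot: [0.97, -0.243, -0.0, 0.0]
wrist_force: [-0.5, 2.4, -3.2]
finger_gap: 0.228
clock: 25.4
eef_pos: [0.5161, -0.0949, 0.0868]
tcp_rot: [0.97, -0.243, 0.0, -0.0]
wrist_force: [-2.1, 3.3, 4.1]
finger_gap: 0.229
```

```bash
python3 -m jog '[[[0,0.05,-0.05],0],[[0,0,0],0],[[0,0,0],0],[[0,0,0],0]]'
python3 - <<'E'
from h import *
t=cam("top");a=t["image"]
cv2.imwrite("pics/z1.png",cv2.resize(a[150:340,160:520],None,fx=2.2,fy=2.2,interpolation=cv2.INTER_CUBIC)[:,:,::-1])
b=cam("side")["image"]
cv2.imwrite("pics/z2.png",cv2.resize(b[160:340,200:460],None,fx=3,fy=3,interpolation=cv2.INTER_CUBIC)[:,:,::-1])
g=cv2.cvtColor(a,cv2.COLOR_RGB2GRAY)
n,l,st,ce=cv2.connectedComponentsWithStats((g[248:277,410:470]<150).astype(np.uint8))
k=[ce[j]+[410,248] for j in range(1,n) if 3<st[j,4]<40]; print((plane(t,k,.095)*1000).round(1).tolist() if k else 0)
print(readout.observe()["eef_pos"],readout.observe()["wrist_force"],readout.observe()["clock"])
E
```

```text
clock: 25.8
eef_pos: [0.5163, -0.0947, 0.0867]
tcp_rot: [0.97, -0.243, 0.0, 0.0]
wrist_force: [-2.6, 2.0, 9.6]
finger_gap: 0.228
[[537.6, -265.7, 95.0]]
[ 0.5162423  -0.09470771  0.08668472] [-4.37186499  2.22727026  9.370317  ] 25.9
```

View pics/z1.png

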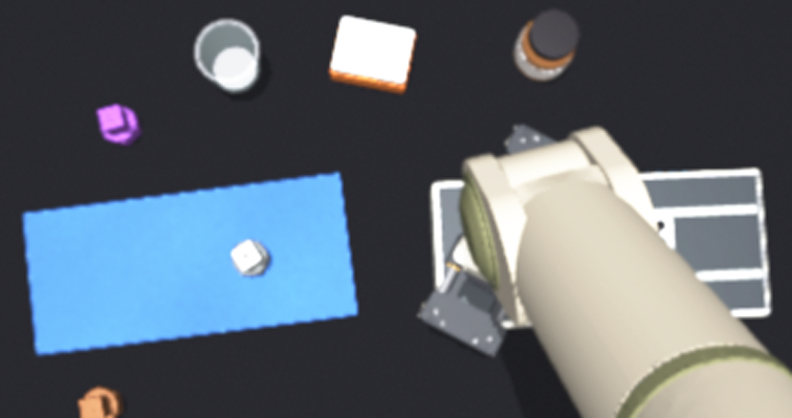

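View pics/z2.png

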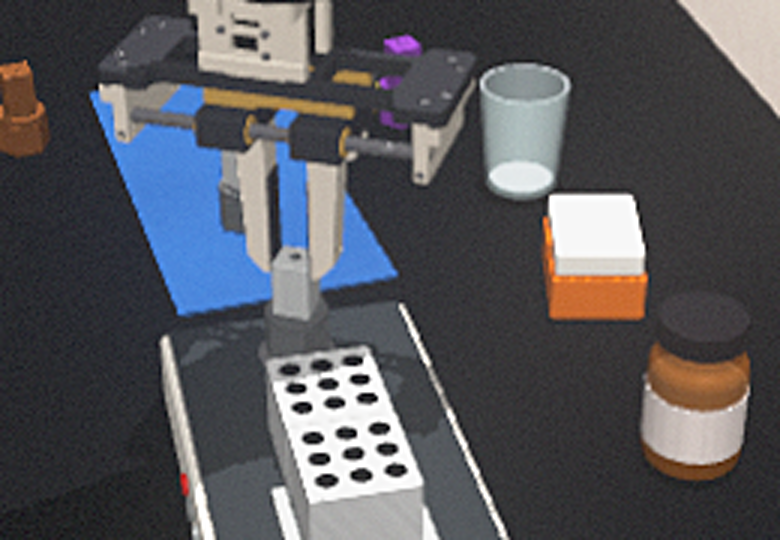

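The socket is down on the nut, so the brass is hidden. The rejected socket is upright on the mat and the bystanders haven't moved. One last numeric check of the block gap, from the side camera's holes.

```bash
python3 - <<'E'
from h import *
t=cam("side");g=cv2.cvtColor(t["image"],cv2.COLOR_RGB2GRAY)
n,l,st,ce=cv2.connectedComponentsWithStats((g[276:324,288:340]<110).astype(np.uint8))
k=[ce[j]+[288,276] for j in range(1,n) if 5<st[j,4]<45]; P=plane(t,k,.095)*1000
P=P[P[:,1].argsort()]; print(len(k),P[:,:2].round(1).tolist())
if len(k)==18: print("pitch along y", np.linalg.norm(P[9:,:2].mean(0)-P[:9,:2].mean(0)))
E
```

```text
18 [[504.4, -264.6], [521.3, -263.9], [538.5, -263.8], [503.5, -247.5], [520.9, -246.8], [537.6, -246.8], [503.4, -230.6], [520.3, -230.1], [536.9, -229.9], [501.9, -204.7], [518.8, -204.2], [536.0, -203.0], [501.5, -187.5], [518.4, -187.4], [535.2, -186.4], [500.8, -170.1], [517.8, -170.0], [534.6, -169.6]]
pitch along y 60.164570061910425
```

The centres of the two blocks are 60.2 mm apart, against 60.0 when flush, so the gap is closed. Handing in.

```bash
python3 -c "
from bench import sign_off; print(sign_off())"
```

```text
the job is handed in; nothing more can be done
None
```

The job is handed in, at about 26 s on the robot's clock. The fitting socket is still gripped and fully seated on the nut.

- **Block:** I pushed it along the rails until it stopped, and the push force rose to about 18 N with no more motion. At the end the two blocks' centres were 60.2 mm apart, against 60.0 when flush. That 0.2 mm is within what the cameras can measure.
- **First socket (the one nearer the shaker):** it stopped with its rim about 13 mm up and went no further, even when I shifted it a few mm and turned it a few degrees under light pressure. I put it back upright on the mat.
- **Second socket:** it slid down without resistance. The rim is at the washer height (tool z 0.0867 m, 0.0868 m expected), held there with a downward push of about 9 N.
- **Bystanders and look-alikes:** none were touched, and they show no change in the last pictures.

No check failed. The top camera's view of the blocks was hidden by the arm at the end, so the final gap check comes from the side camera only. The nut's position from the camera and from contact differed by up to about 1 mm.

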